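# Load a top-hat test kiln and fit its probes

### The job

Get the test kiln ready for firing: first stand every clay turtle on its feet on the carriage, anywhere inside its rim and on the carriage itself, then push the loaded carriage along its guides all the way home, square against the stop, and last push the two probes fully down into the two white sockets, one in each, until their collars sit on the rims. The carriage jams in its guides unless it is pushed on its centre line; leave the bowl, the clay lump and the spatula alone.

Things in the scene. Friction and masses are not known exactly. Their poses are not given: they have to be found in the camera images.
- turtle1: small brown clay turtle, one of up to five alike (absent ones read None): round straight-sided body 36 mm across and 26 mm high under a low dome to 32 mm; its head, a 13 mm ball, reaches 26 mm from the centre along +x; 70 g. Origin: centre of its underside; z up when it stands. Starts on the ware board
- turtle2: small brown clay turtle, one of up to five alike (absent ones read None): round straight-sided body 36 mm across and 26 mm high under a low dome to 32 mm; its head, a 13 mm ball, reaches 26 mm from the centre along +x; 70 g. Origin: centre of its underside; z up when it stands. Starts on the ware board
- turtle3: small brown clay turtle, one of up to five alike (absent ones read None): round straight-sided body 36 mm across and 26 mm high under a low dome to 32 mm; its head, a 13 mm ball, reaches 26 mm from the centre along +x; 70 g. Origin: centre of its underside; z up when it stands. Starts on the ware board
- turtle4: small brown clay turtle, one of up to five alike (absent ones read None): round straight-sided body 36 mm across and 26 mm high under a low dome to 32 mm; its head, a 13 mm ball, reaches 26 mm from the centre along +x; 70 g. Origin: centre of its underside; z up when it stands. Starts on the ware board
- turtle5: small brown clay turtle, one of up to five alike (absent ones read None): round straight-sided body 36 mm across and 26 mm high under a low dome to 32 mm; its head, a 13 mm ball, reaches 26 mm from the centre along +x; 70 g. Origin: centre of its underside; z up when it stands. Starts on the ware board
- ware_board: wooden ware board, fixed, 240 mm (its x) by 170 mm (its y), top 18 mm above the table; origin on the table under its centre
- carriage: grey carriage, loose but held in its guides by a 60 mm long brass shoe at the middle of each side (1.5 mm play). Deck 156 mm along the travel (its x, +x = way home), 220 mm across (its y); origin: centre of the deck's underside, deck top at z = 12 mm. Steel rim to z = 22 mm at front and sides, tail board to z = 38 mm at the rear; 140 by 210 mm are free inside. 0.5 to 0.8 kg, dry friction
- tail (a point): centre of the rear face of the carriage's tail board (8 mm thick), 78 mm behind the carriage's origin and 20 mm above it, axes as the carriage's. Pushed within 10 mm of this centre line the carriage slides straight with about 4 to 12 N; pushed 20 mm off it cocks, from about 30 mm off it jams; to free it push the lagging side until square, or pull it back
- kiln_base: fixed steel base plate, 420 mm along the travel (its x, +x = way home) by 300 mm across, top 12 mm above the table; origin on the table under its centre. Aluminium guides along both long sides, x = -210 to 155 mm, tops 35 mm above the table, inner lips 121 mm from the centre line; open at the rear, so one can push the tail board from behind. A stop bar 42 mm high at x = 155 mm
- home (a point): the place of the carriage's origin when it is fully home against the stop, 77 mm along +x from the middle of the base; same axes as the base (x is the way home). The carriage starts 160 to 195 mm short of it
- socket1 (a point): centre of the mouth of a white ceramic socket (36 mm square, 75 mm tall, standing on the base plate just beyond the stop; mouth 87 mm above the table): a straight vertical bore of 13 mm with a 2 mm chamfer. A stiff copper contact waits 50 mm down the bore and has to be pushed 20 mm further. The sockets stand 130 mm apart; z up
- socket2 (a point): centre of the mouth of a white ceramic socket (36 mm square, 75 mm tall, standing on the base plate just beyond the stop; mouth 87 mm above the table): a straight vertical bore of 13 mm with a 2 mm chamfer. A stiff copper contact waits 50 mm down the bore and has to be pushed 20 mm further. The sockets stand 130 mm apart; z up
- plug1 (a joint): how far the copper contact in socket1 has been pushed down (m): 0 at the start, 0.020 when a probe's collar sits on the rim. It moves with about 3 N of dry friction plus 20 N s/m of drag and stays where it is left
- plug2 (a joint): how far the copper contact in socket2 has been pushed down (m): 0 at the start, 0.020 when a probe's collar sits on the rim. It moves with about 3 N of dry friction plus 20 N s/m of drag and stays where it is left
- probe1: one of two alike probes, 40 g: thin white rod 8 mm in diameter and 70 mm long, above it a steel collar 24 mm across and 4 mm thick, then a black round head 16 mm across and 38 mm tall to grip (74 to 112 mm above the tip). Origin: centre of the rod's lower tip; z up along the rod. Starts upright in the rack; fits either socket
- probe2: one of two alike probes, 40 g: thin white rod 8 mm in diameter and 70 mm long, above it a steel collar 24 mm across and 4 mm thick, then a black round head 16 mm across and 38 mm tall to grip (74 to 112 mm above the tip). Origin: centre of the rod's lower tip; z up along the rod. Starts upright in the rack; fits either socket
- rack: fixed pale wooden block 50 mm (its x) by 130 mm (its y), 75 mm tall, with two upright 13 mm holes at y = -35 and +35 mm that hold the probes; origin on the table under its centre
- bowl: bystander: white bowl, 150 mm across, 75 mm high; origin at the centre of its underside
- clay_lump: bystander: lump of brown clay, 80 mm across, 52 mm high; origin at the centre of its underside
- spatula: bystander: hand spatula lying flat on the table beyond the kiln base

How it is judged:
By the outcome, as a careful person would: the job done as asked, in the order asked, and still so for the second after the job is handed in, with the robot touching nothing.
Of turtle1, turtle2, turtle3, turtle4, turtle5 only 3 to 5 are there at a start; the rules pass over those that are not, and their reading is None.
At some moment in a run one of turtle1, turtle2, turtle3, turtle4, turtle5 may be knocked a few centimetres aside while the robot is not near it.
It also fails if it takes over 208 s, if anything falls off the work surface, if the arm or the gripper's body presses on something with over 40 N, if the wrist force passes 120 N, or if a joint passes its speed limit or range.

### The arm

A 6-joint arm with a two-finger parallel gripper is mounted at the origin on the work surface. World frame = base frame: x ahead of the robot, y to its left, z up, the work surface at z = 0. Lengths are in mm, angles in rad, forces in N, time in s.
With the tool pointing down it reaches from about 275 to 750 mm from the base axis. Payload 10.2 kg.
Tool frame: the origin (TCP) lies between the finger pads; the fingertips stand 17 mm ahead of it and the grasp point (between the pads) lies 2 mm behind it; z points along the fingers, y is the line along which they close (so a half turn about z gives the same grasp; the last joint's range is limited). The gripper opens to 85 mm and grips with 20 to 120 N. Pads are 22 mm wide; open, the fingers measure 114 mm over their backs; the gripper's body (76 mm by 85 mm) begins 54 mm behind the grasp point. The pads swing forward as they close: fully open they stand 13 mm farther back than shut.
Start: joints at [-1.355, 0.313, 1.498, -0, 1.331, -0.223], TCP at [223.037, -475.275, 248.294] pointing down, gripper open.
Joint ranges: [-2.94, 2.94], [-0.97, 2.17], [0.19, 2.56], [-1.23, 4.37], [0.02, 3.11], [-2.88, 2.88]. Speed limits (rad/s): [2.39, 2.39, 3.01, 3.14, 3.14, 3.14].

### API

Orientations are given as a unit quaternion [w, x, y, z].
In Python, from rig import * gives the robot as it stands.
- The arm moves only by the tool step_arm, never from a script. Its argument "commands" is text: rows parted by semicolons, each of 7 numbers parted by spaces: the opening, from 0 (shut) to 1 (fully open), then the shift along the tool's x, y, z in cm, then the turn, a rotation vector about the tool's x, y, z in rad. In form: hand x y z rx ry rz; .... A call has 1 to 20 rows; each row is the pose to reach, as a shift and turn from the pose commanded when the call began, along the tool's axes at that moment; what a row does not reach only later rows make up. A row lasts 1/12 s, in which the tool goes at most 41.7 mm and 7.16 degrees, less where a joint would pass 70% of its speed; a pose out of reach is approached as far as the arm can. A call with a gripper value outside its range is refused whole. The fingers move at their own pace and stop on an object; "newtons" is the grip in N (left out, the last holds). Time passes only in rows, so rows that repeat a pose let the fingers close. It gives the time, the measured TCP pose, the force, the opening and the grip force at its end, in the units of the state.
- sense(): the state, without advancing time (a new reading comes with each control period).
- capture(name): name is "scene" or "top"; returns the picture (400x640x3 uint8, red, green, blue); there is no depth.
- camera_model(name): a dict with "mtx" (3x3 intrinsics, pixels), "k1" (the pictures are not rectified: a ray, as slopes to the right and down, at radius r is drawn at 1 + k1 r^2 times it, then the intrinsics apply), "eye" and "rotation" of the camera in the world. Camera axes: x right, y down, z forward; pixel columns grow to the right and rows downward; lengths in mm; the calibration is good to about 2 mm. A picture is of the moment at which its call begins. camera_model takes no time and is no camera call.
- finish_job(): hands the job in; it is judged then, once.
Trained networks look in the newest picture that a camera, given by its name, has taken for a name from the list of things; names that differ only in an ending like _2 or _b are one class to them, and where a whole thing is asked for, a point or a joint stands for the part that bears it (a point fixed in the world has none). Each returns a list of dicts, best first, with "score" (0 to 1); they miss things now and then, are a little off and sometimes report something else, mostly with a low value. They report only what shows in the picture. A call takes as long as a camera call.
- search_frame(camera, label): "rect" ([centre column, centre row, width, height] in pixels, round what is visible of it).
- trace(camera, label): "mask" (400x640 bool, what is visible of it) and "rect" ([centre column, centre row, width, height] in pixels, round what is visible of it).
- spot_point(camera, label): "xy" ([column, row] in pixels: a listed point, or the origin of a listed thing).
The state is a dict: "time_s": time; "joints": joint angles; "dq": joint speeds; "tau": joint torques, N m; "eef_pos": TCP position; "ee_rot": TCP orientation; "force": force on the tool from outside, world axes, zero at the start; "wrist_torque": the same for the moment, N m; "grip_width": opening from 0.0 (shut) to 1.0 (fully open); "grip_force": force on a finger pad.
Only numpy, scipy, OpenCV 4.12 (cv2) and the standard library are available. Lean on these libraries where they do the work, as an engineer would, in place of code of your own. Each camera call takes 0.05 s, during which the arm holds its last target. There are 200 camera calls.

## Working session

There is one attempt and no reset: what is moved stays moved. The work goes in short steps, Python scripts to look and compute and a tool call to move; the robot and the scene stay as the last step left them, time stands still between calls to the robot, and variables do not carry over. Pictures are saved under pics/ and viewed, at most 14 in all, crops included, and the job is handed in when it is done.

Besides the shell and the picture viewer there is one more tool, called as a command line: name --argument value ..., lists and objects as JSON in quotes. step_arm: Moves the arm, as the interface text tells. Its arguments: {"type":"object","properties":{"commands":{"type":"string"},"newtons":{"type":"number"}},"required":["commands"]}

```bash
mkdir -p pics; ls; cat > h.py <<'E'
from rig import *
import numpy as np, cv2
from scipy.spatial.transform import Rotation as R
def px2w(cam,uv,z):
    m=camera_model(cam);K=np.array(m["mtx"]);Rm=np.array(m["rotation"]);e=np.array(m["eye"])
    d=np.array([(uv[0]-K[0,2])/K[0,0],(uv[1]-K[1,2])/K[1,1]]);s=d.copy()
    for _ in range(20): s=d/(1+m["k1"]*(s@s))
    r=Rm@np.array([s[0],s[1],1.]); return e+r*(z-e[2])/r[2]
def w2px(cam,p):
    m=camera_model(cam);K=np.array(m["mtx"]);Rm=np.array(m["rotation"]);e=np.array(m["eye"])
    c=Rm.T@(np.array(p,float)-e);s=c[:2]/c[2];s=s*(1+m["k1"]*(s@s));return np.array([K[0,0]*s[0]+K[0,2],K[1,1]*s[1]+K[1,2]])
def snap(cam,name=None):
    im=capture(cam)
    if name: cv2.imwrite("pics/"+name,im[:,:,::-1])
    return im
def delta(p,yaw=None):
    "tool-frame shift (cm) from the current pose to world TCP p"
    s=sense();q=s["ee_rot"];r=R.from_quat([q[1],q[2],q[3],q[0]])
    return r.inv().apply(np.array(p)-s["eef_pos"])/10
E
python3 - <<'E'
from h import *
for c in("scene","top"):
    snap(c,c+"0.png");m=camera_model(c);print(c,m["mtx"],m["k1"],m["eye"],np.round(m["rotation"],3).tolist())
s=sense();print(s)
E
```

```text
pics
scene [[368.64371264   0.         315.55266018]
 [  0.         368.64371264 204.82090419]
 [  0.           0.           1.        ]] -0.0051998776457877205 [936.61739431 285.72538963 839.73050474] [-0.113, 0.409, 0.87, -0.253]
top [[463.02937461   0.         317.21471685]
 [  0.         463.02937461 187.69093309]
 [  0.           0.           1.        ]] -0.06318360312554036 [ 374.66595674   -5.91862359 1261.96408392] [0.061, -0.698, 0.711, -0.061]
{'time_s': 0.1, 'joints': array([-1.35537688e+00,  3.13425812e-01,  1.49837712e+00, -2.56012869e-05,
        1.33102865e+00, -2.23409936e-01]), 'dq': array([-0.00193535, -0.0021127 , -0.00062418, -0.00092679, -0.00015672,
        0.00102758]), 'tau': array([ 2.08166159e-03, -4.12900794e+01, -2.60142159e+01, -1.97575673e-04,
        3.05681788e-03, -1.80280051e-05]), 'eef_pos': array([ 222.99193619, -475.04275227,  247.77001728]), 'ee_rot': array([-6.19510548e-04,  9.76024163e-01,  2.17661319e-01, -9.95756293e-06]), 'force': array([-0.21255561,  1.00150028, -0.47628931]), 'wrist_torque': array([ 0.0091148 ,  0.04073916, -0.02202761]), 'grip_force': 0.0, 'grip_width': 0.9958989916513191}
```

View pics/top0.png

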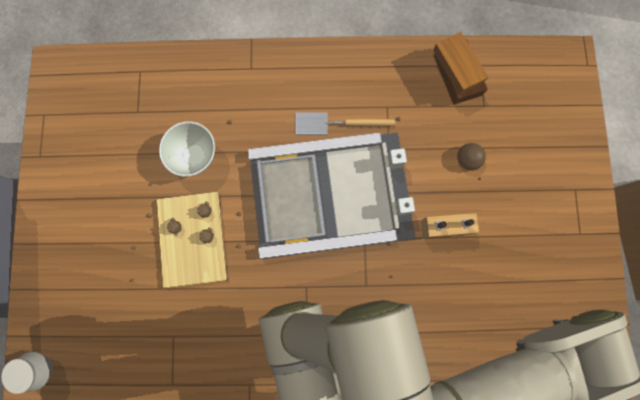

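View pics/scene0.png

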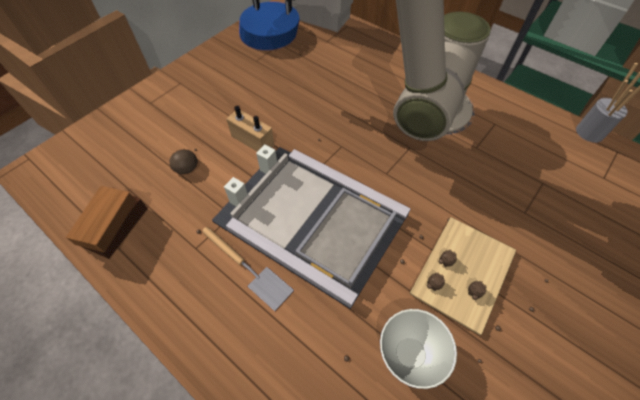

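```bash
python3 - <<'E'
s=open('h.py').read()
s=s.replace('Rm=np.array(m["rotation"])','Rm=R.from_quat(np.roll(m["rotation"],-1)).as_matrix()')
open('h.py','w').write(s)
E
python3 - <<'E'
from h import *
Z={"turtle1":0,"carriage":24,"tail":32,"kiln_base":0,"home":24,"socket1":87,"probe1":5,"rack":0,"ware_board":0,"bowl":0}
for c in("top","scene"):
    snap(c)
    for k in Z:
        z=18 if k=="turtle1" else Z[k]
        for d in spot_point(c,k):
            if d["score"]>.3: print(c,k,round(d["score"],2),np.round(d["xy"],1),np.round(px2w(c,d["xy"],z)))
a=cv2.imread("pics/top0.png")[180:290,140:240];b=cv2.imread("pics/scene0.png")[210:340,400:530]
cv2.imwrite("pics/crop.png",np.hstack([cv2.resize(a,(390,430),interpolation=cv2.INTER_CUBIC),cv2.resize(b,(400,430),interpolation=cv2.INTER_CUBIC)]))
E
```

```text
top turtle1 0.73 [208.8 237.2] [461. 286.  18.]
top turtle1 0.71 [176.1 225.3] [494. 376.  18.]
top turtle1 0.51 [210.  209.3] [536. 284.  18.]
top carriage 0.66 [290.3 201. ] [554.  66.  24.]
top carriage 0.5 [359.4 191.7] [ 576. -122.   24.]
top tail 0.65 [261.8 199.9] [558. 142.  32.]
top tail 0.33 [402.3 156.6] [ 670. -242.   32.]
top kiln_base 0.61 [330. 194.] [575. -43.   0.]
top home 0.9 [359.1 191.6] [ 577. -121.   24.]
top socket1 0.96 [401.3 157.6] [ 654. -229.   87.]
top socket1 0.85 [407.6 206.2] [ 526. -238.   87.]
top socket1 0.5 [360.9 188.1] [ 575. -120.   87.]
top probe1 0.48 [432.8 228.4] [ 474. -321.    5.]
top probe1 0.4 [333.7 194. ] [574. -53.   5.]
top rack 0.63 [444.4 229.1] [ 472. -354.    0.]
top rack 0.57 [400.6 157.5] [ 675. -243.    0.]
top ware_board 0.63 [190.5 238.6] [459. 341.   0.]
top bowl 0.94 [192.7 156.5] [689. 341.   0.]
scene turtle1 0.71 [472.6 290.2] [494. 374.  18.]
scene turtle1 0.62 [445.  262.2] [473. 291.  18.]
scene turtle1 0.54 [436.5 280. ] [525. 298.  18.]
scene carriage 0.96 [346.2 238.1] [574.  72.  24.]
scene tail 0.7 [373.1 246.1] [554. 137.  32.]
scene tail 0.45 [266.8 151.1] [ 501. -269.   32.]
scene kiln_base 0.63 [310.6 218.3] [577. -42.   0.]
scene home 0.84 [284.1 202.3] [ 594. -118.   24.]
scene home 0.56 [266.3 150.7] [ 497. -277.   24.]
scene socket1 0.81 [231.6 182.4] [ 661. -229.   87.]
scene socket1 0.69 [264.4 152.5] [ 538. -233.   87.]
scene rack 0.62 [252.9 138.7] [ 475. -358.    0.]
scene rack 0.51 [238.4 264.9] [790. -93.   0.]
scene ware_board 0.57 [462.5 270.8] [455. 335.   0.]
scene bowl 0.61 [412.6 349.8] [687. 339.   0.]
```

View pics/crop.png

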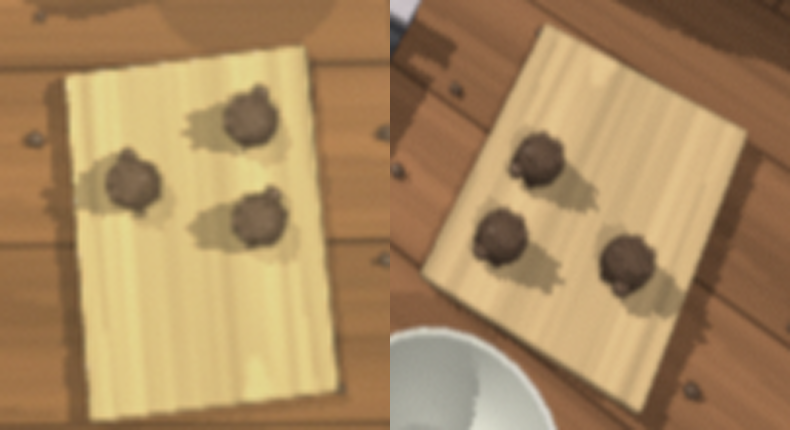

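```bash
cat > fit.py <<'E'
from h import *
from scipy.optimize import minimize
t=np.linspace(0,2*np.pi,40)
def pts(x,y,yaw,z0):
    c,s=np.cos(yaw),np.sin(yaw)
    B=[np.c_[18*np.cos(t),18*np.sin(t),0*t+z] for z in(0,26)]+[[[0,0,32]]]
    h=[np.c_[19.5+6.5*np.cos(a)*np.cos(t),6.5*np.cos(a)*np.sin(t),17+6.5*np.sin(a)+0*t] for a in(-1,0,1)]
    f=lambda P:(np.asarray(P)@np.array([[c,s,0],[-s,c,0],[0,0,1]])+[x,y,z0])
    return f(np.vstack(B)),f(np.vstack(h))
def sil(cam,p,S=4):
    m=np.zeros((400*1,640*1),np.uint8);out=np.zeros((400,640),np.uint8)
    for P in pts(*p):
        q=np.array([w2px(cam,a) for a in P])
        cv2.fillConvexPoly(out,cv2.convexHull(np.round(q*16).astype(np.int32)),255,cv2.LINE_AA,4)
    return out/255.
def fitturtle(obs,x,y,z0):
    best=None
    for yaw0 in (-1.,0.,1.,2.1,3.1,-2.1):
        def cost(v):
            return sum(1-np.minimum(S:=sil(c,(v[0],v[1],v[2],z0)),M).sum()/np.maximum(S,M).sum() for c,M in obs)
        r=minimize(cost,[x,y,yaw0],method="Nelder-Mead",options=dict(initial_simplex=[[x,y,yaw0],[x+6,y,yaw0],[x,y+6,yaw0],[x,y,yaw0+.6]],maxfev=70))
        if best is None or r.fun<best.fun: best=r
    return best
def turtles(z0=18,n=5):
    for c in("top","scene"): snap(c)
    tr={c:[d for d in trace(c,"turtle1") if d["score"]>.4] for c in("top","scene")}
    res=[]
    for d in tr["top"]:
        w=px2w("top",d["rect"][:2],z0+16);obs=[("top",d["mask"].astype(float))]
        q=w2px("scene",[*w[:2],z0+14])
        for e in tr["scene"]:
            if np.hypot(*(np.array(e["rect"][:2])-q))<10: obs.append(("scene",e["mask"].astype(float)));break
        if d["mask"].sum()>900 or d["mask"].sum()<40: continue
        r=fitturtle(obs,w[0],w[1],z0);print("turtle",np.round(r.x,2),"cost",round(r.fun,2),len(obs),"sc",round(d["score"],2))
E
python3 - <<'E'
from fit import *
turtles()
ims={c:snap(c) for c in("top","scene")}
for c in ims:
    for k in("carriage","rack","kiln_base"):
        for d in trace(c,k)[:1]:
            r=cv2.minAreaRect(np.argwhere(d["mask"])[:,::-1].astype(np.float32));z={"carriage":34,"rack":75,"kiln_base":12}[k]
            b=[px2w(c,q,z)[:2] for q in cv2.boxPoints(r)];print(c,k,round(d["score"],2),np.round(b).tolist(),np.round(np.mean(b,0)))
    for d in trace(c,"probe1")[:3]: print(c,"probe",round(d["score"],2),np.round(d["rect"],1),np.round(px2w(c,d["rect"][:2],100)))
# dark blobs: probes (heads) and bores
for c,pr in(("top",[(402,157),(406,206),(442,224),(469,222)]),("scene",[(234,184),(266,152),(238,112),(257,122)])):
    g=cv2.cvtColor(ims[c],cv2.COLOR_RGB2GRAY).astype(float)
    for i,(u,v) in enumerate(pr):
        w=9 if i<2 else 10;p=g[v-w:v+w+1,u-w:u+w+1]
        print(c,(u,v));print(p[:, :].astype(int)) if i in(0,1) and c=="top" else None
cv2.imwrite("pics/crop2.png",np.hstack([cv2.resize(ims["top"][130:250,380:490,::-1],(390,425),interpolation=cv2.INTER_CUBIC),cv2.resize(ims["scene"][95:215,200:310,::-1],(390,425),interpolation=cv2.INTER_CUBIC)]))
E
```

```text
Traceback (most recent call last):
  File "fit.py", line 34, in turtles
    r=fitturtle(obs,w[0],w[1],z0);print("turtle",np.round(r.x,2),"cost",round(r.fun,2),len(obs),"sc",round(d["score"],2))
  File "fit.py", line 21, in fitturtle
    r=minimize(cost,[x,y,yaw0],method="Nelder-Mead",options=dict(initial_simplex=[[x,y,yaw0],[x+6,y,yaw0],[x,y+6,yaw0],[x,y,yaw0+.6]],maxfev=70))
  File "fit.py", line 20, in cost
    return sum(1-np.minimum(S:=sil(c,(v[0],v[1],v[2],z0)),M).sum()/np.maximum(S,M).sum() for c,M in obs)
  File "fit.py", line 20, in <genexpr>
    return sum(1-np.minimum(S:=sil(c,(v[0],v[1],v[2],z0)),M).sum()/np.maximum(S,M).sum() for c,M in obs)
                               ~~~^^^^^^^^^^^^^^^^^^^^^^^
  File "fit.py", line 13, in sil
    q=np.array([w2px(cam,a) for a in P])
                ~~~~^^^^^^^
  File "h.py", line 10, in w2px
    m=camera_model(cam);K=np.array(m["mtx"]);Rm=R.from_quat(np.roll(m["rotation"],-1)).as_matrix();e=np.array(m["eye"])
ValueError: time passes only in moves, steps and waits
```

```bash
python3 - <<'E'
s=open('h.py').read()
s=s.replace('def px2w','_C={}\ndef cm(c):\n    if c not in _C: _C[c]=camera_model(c)\n    return _C[c]\ndef px2w',1).replace('m=camera_model(cam)','m=cm(cam)')
s=s.replace('c=Rm.T@(np.array(p,float)-e);s=c[:2]/c[2];s=s*(1+m["k1"]*(s@s));return np.array([K[0,0]*s[0]+K[0,2],K[1,1]*s[1]+K[1,2]])',
 'c=(np.array(p,float)-e)@Rm;s=c[...,:2]/c[...,2:];s=s*(1+m["k1"]*(s*s).sum(-1,keepdims=True));return s*[K[0,0],K[1,1]]+[K[0,2],K[1,2]]')
open('h.py','w').write(s)
f=open('fit.py').read().replace('np.array([w2px(cam,a) for a in P])','w2px(cam,P)');open('fit.py','w').write(f)
E
cat > m.py <<'E'
from fit import *
turtles()
ims={c:snap(c) for c in("top","scene")}
for c in ims:
    for k in("carriage","rack","kiln_base"):
        for d in trace(c,k)[:1]:
            r=cv2.minAreaRect(np.argwhere(d["mask"])[:,::-1].astype(np.float32));z={"carriage":34,"rack":75,"kiln_base":12}[k]
            b=[px2w(c,q,z)[:2] for q in cv2.boxPoints(r)];print(c,k,round(d["score"],2),np.round(b).tolist(),np.round(np.mean(b,0)))
    for d in trace(c,"probe1")[:3]: print(c,"probe",round(d["score"],2),np.round(d["rect"],1),np.round(px2w(c,d["rect"][:2],100)))
cv2.imwrite("pics/crop2.png",np.hstack([cv2.resize(ims["top"][130:250,380:490,::-1],(390,425),interpolation=cv2.INTER_CUBIC),cv2.resize(ims["scene"][95:215,200:310,::-1],(390,425),interpolation=cv2.INTER_CUBIC)]))
E
python3 m.py
```

```text
turtle [ 5.3388e+02  2.9814e+02 -2.6000e-01] cost 0.46 2 sc 0.54
top carriage 0.98 [[674.0, 157.0], [690.0, -4.0], [450.0, -27.0], [435.0, 129.0]] [562.  64.]
top rack 0.57 [[501.0, -272.0], [507.0, -419.0], [452.0, -419.0], [446.0, -273.0]] [ 476. -346.]
top kiln_base 0.95 [[709.0, 190.0], [758.0, -252.0], [445.0, -275.0], [400.0, 150.0]] [578. -47.]
top probe 0.64 [442.3 226.6   9.8   9.8] [ 471. -321.  100.]
top probe 0.6 [468.4 224.1  13.5   7.4] [ 476. -388.  100.]
scene carriage 0.85 [[695.0, 3.0], [444.0, -50.0], [440.0, 130.0], [677.0, 160.0]] [564.  61.]
scene rack 0.94 [[557.0, -393.0], [461.0, -439.0], [446.0, -263.0], [538.0, -228.0]] [ 501. -331.]
scene kiln_base 0.66 [[764.0, -248.0], [404.0, -377.0], [392.0, 148.0], [706.0, 184.0]] [567. -74.]
```

View pics/crop2.png

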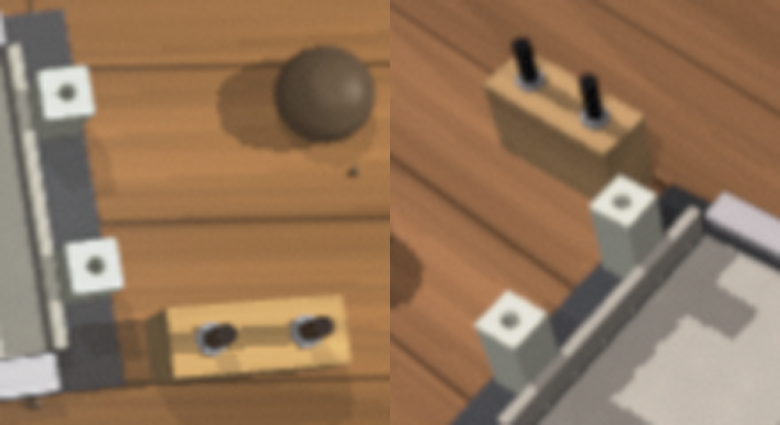

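```bash
cat >> fit.py <<'E'
def tri(uv_top,uv_sc):
    A=[];b=[]
    for c,uv in(("top",uv_top),("scene",uv_sc)):
        e=np.array(cm(c)["eye"]);d=px2w(c,uv,0)-e;d/=np.linalg.norm(d);P=np.eye(3)-np.outer(d,d);A.append(P);b.append(P@e)
    return np.linalg.lstsq(np.vstack(A),np.hstack(b),rcond=None)[0]
def blobs(cam,im,box,thr=100):
    "dark blob masks in world box x0,x1,y0,y1"
    g=cv2.cvtColor(im,cv2.COLOR_RGB2GRAY);x0,x1,y0,y1,z=box
    roi=np.zeros_like(g);q=w2px(cam,[[x0,y0,z],[x1,y0,z],[x1,y1,z],[x0,y1,z]]);cv2.fillConvexPoly(roi,np.round(q).astype(np.int32),1)
    n,l,st,ce=cv2.connectedComponentsWithStats(((g<thr)&(roi>0)).astype(np.uint8))
    return [((l==i).astype(float),ce[i],int(st[i,4])) for i in range(1,n) if st[i,4]>50]
def dturtles(box,z0,thr=100):
    B={c:blobs(c,snap(c),box,thr) for c in("top","scene")}
    for m,ce,a in B["top"]:
        w=px2w("top",ce,z0+14);obs=[("top",m)];q=w2px("scene",[*w[:2],z0+14])
        for m2,c2,a2 in B["scene"]:
            if np.hypot(*(c2-q))<14: obs.append(("scene",m2))
        r=fitturtle(obs,w[0],w[1],z0);print("turtle",np.round(r.x,2),"cost",round(r.fun/len(obs),2),len(obs),"areas",[int(o[1].sum()) for o in obs])
E
python3 - <<'E'
from fit import *
f=lambda u,v,x,y:((u+.5)/3.545-.5+x,(v+.5)/3.545-.5+y)
T=lambda u,v:f(u,v,380,130);S=lambda u,v:f(u-390,v,200,95)
for n,a,b,z in(("far sock",T(67,93),S(510,321),87),("near sock",T(95,266),S(622,202),87),("pA top",T(228,333),S(588,80),117),("pB top",T(325,325),S(522,45),117),("pA col",T(211,340),S(594,117),79),("pB col",T(306,334),S(530,80),79)):
    print(n,np.round(tri(a,b)),np.round(px2w("top",a,z)),np.round(px2w("scene",b,z)))
for thr in(85,105): dturtles((420,575,250,410,30),18,thr)
for a,b in(((249,150),(380,134)),((260,257),(397,240))): print(np.round(px2w("top",a,35)),np.round(px2w("top",b,35)))
E
```

```text
far sock [ 661. -223.   80.] [ 659. -222.   87.] [ 664. -219.   87.]
near sock [ 531. -237.   81.] [ 530. -236.   87.] [ 535. -234.   87.]
pA top [ 477. -322.  113.] [ 477. -321.  117.] [ 480. -318.  117.]
pB top [ 481. -392.  111.] [ 481. -391.  117.] [ 485. -386.  117.]
pA col [ 477. -322.   72.] [ 476. -319.   79.] [ 482. -318.   79.]
pB col [ 480. -393.   71.] [ 478. -389.   79.] [ 485. -387.   79.]
turtle [ 5.3389e+02  2.9816e+02 -2.6000e-01] cost 0.38 2 areas [105, 235]
turtle [4.9203e+02 3.7960e+02 1.9000e-01] cost 0.37 2 areas [111, 253]
turtle [4.6581e+02 2.9068e+02 3.6000e-01] cost 0.39 2 areas [107, 217]
[696. 177.  35.] [ 734. -183.   35.]
[406. 146.  35.] [ 443. -216.   35.]
```

```bash
python3 - <<'E'
from fit import *
T=lambda u,v:((u+.5)/3.9-.5+140,(v+.5)/3.909-.5+180)
S=lambda u,v:((u-390+.5)/3.077-.5+400,(v+.5)/3.308-.5+210)
for n,a,b in(("A",T(251,119),S(500,237)),("B",T(133,184),S(627,264)),("C",T(259,220),S(540,160))):
    print(n,np.round(tri(a,b)),np.round(px2w("top",a,18+22)),np.round(px2w("scene",b,18+16)))
im=snap("top");g=cv2.cvtColor(im,cv2.COLOR_RGB2GRAY)
print(g[200:220,194:222])
dturtles((420,575,250,410,30),18,92)
E
```

```text
A [533. 298.  27.] [532. 295.  40.] [537. 298.  34.]
B [490. 380.  25.] [488. 376.  40.] [495. 379.  34.]
C [464. 292.  27.] [463. 288.  40.] [467. 292.  34.]
[[192 191 193 197 200 206 209 209 208 208 208 203 199 200 196 192 193 195
  203 204 201 196 190 184 175 123 110 121]
 [192 191 193 197 200 206 210 210 209 209 199 171 163 174 186 190 193 196
  202 203 201 197 192 187 177 124 104 120]
 [191 190 193 196 200 205 205 204 204 198 170 129 117 133 157 183 193 194
  202 204 201 197 193 186 178 123 101 118]
 [192 191 193 196 196 195 181 172 168 161 133 104 104 115 132 174 191 196
  201 203 201 197 193 187 173 119  97 118]
 [193 192 194 193 179 165 142 126 119 118 106  93  96 101 119 170 188 194
  200 204 202 199 194 189 172 122  98 118]
 [192 187 187 186 163 139 113 100  99 102 101  94  93  94 110 155 177 190
  199 204 204 199 195 187 173 128 101 118]
 [184 168 160 156 139 118 105  97 100 105 105  97  96  96 101 130 158 180
  196 204 203 200 196 188 175 141 105 115]
 [158 148 143 132 112 103 103 103 105 104 107 104 103  99  95 103 131 165
  195 204 202 199 196 189 176 148 107 111]
 [144
[... 699 characters left out ...]
142 142 142 134 112  96  96  99  95  92  91  92  90  84  83  94 132 161
  171 181 195 200 200 195 187 173 136 120]
 [143 141 143 143 136 113  93  84  81  81  81  83  82  77  87 122 151 164
  171 178 188 198 199 196 186 172 138 122]
 [142 142 142 145 145 137 115  94  78  75  80  86  87  96 117 153 164 168
  170 176 184 197 200 195 188 173 140 126]
 [142 140 141 142 146 148 146 130 105 103 114 126 133 147 165 174 173 171
  171 177 187 198 199 196 189 175 148 129]
 [156 151 151 154 156 152 156 160 143 157 171 177 179 181 182 181 174 173
  171 181 195 201 199 197 189 177 153 131]
 [186 182 180 184 183 172 169 179 179 183 187 189 189 188 186 180 176 171
  173 188 199 201 199 196 191 178 162 133]]
```

step_arm --commands "0.7 60.96 -56.64 4.8 0 0 0.439;0.7 60.96 -56.64 4.8 0 0 0.439;0.7 60.96 -56.64 4.8 0 0 0.439;0.7 60.96 -56.64 4.8 0 0 0.439;0.7 60.96 -56.64 4.8 0 0 0.439;0.7 60.96 -56.64 4.8 0 0 0.439;0.7 60.96 -56.64 4.8 0 0 0.439;0.7 60.96 -56.64 4.8 0 0 0.439;0.7 60.96 -56.64 4.8 0 0 0.439;0.7 60.96 -56.64 4.8 0 0 0.439;0.7 60.96 -56.64 4.8 0 0 0.439;0.7 60.96 -56.64 4.8 0 0 0.439;0.7 60.96 -56.64 4.8 0 0 0.439;0.7 60.96 -56.64 4.8 0 0 0.439;0.7 60.96 -56.64 4.8 0 0 0.439;0.7 60.96 -56.64 4.8 0 0 0.439;0.7 60.96 -56.64 4.8 0 0 0.439;0.7 60.96 -56.64 4.8 0 0 0.439;0.7 60.96 -56.64 4.8 0 0 0.439;0.7 60.96 -56.64 4.8 0 0 0.439" --newtons 30

```text
time_s: 4.12
eef_pos: [534.1, 297.7, 200.2]
ee_rot: [0.0, 1.0, 0.0, 0.0]
force: [1.4, -0.4, 0.9]
grip_width: 0.699
grip_force: 0.0
```

step_arm --commands "0.7 0 0 10 0 0 0;0.7 0 0 14 0 0 0;0.7 0 0 14 0 0 0;0.7 0 0 16.3 0 0 0;0.7 0 0 16.3 0 0 0;0.7 0 0 16.3 0 0 0;0.3 0 0 16.3 0 0 0;0.3 0 0 16.3 0 0 0;0.3 0 0 16.3 0 0 0;0.3 0 0 16.3 0 0 0;0.3 0 0 16.3 0 0 0;0.3 0 0 16.3 0 0 0;0.3 0 0 16.3 0 0 0;0.3 0 0 16.3 0 0 0;0.3 0 0 14 0 0 0;0.3 0 0 8 0 0 0;0.3 0 0 8 0 0 0" --newtons 30

```text
time_s: 5.53
eef_pos: [534.8, 295.8, 124.3]
ee_rot: [-0.001, 1.0, -0.0, 0.002]
force: [0.9, 1.3, 0.3]
grip_width: 0.411
grip_force: 30.2
```

step_arm --commands "0.3 9.3 22.9 0 0 0 0;0.3 9.3 22.9 0 0 0 0;0.3 9.3 22.9 0 0 0 0;0.3 9.3 22.9 0 0 0 0;0.3 9.3 22.9 0 0 0 0;0.3 9.3 22.9 0 0 0 0;0.3 9.3 22.9 0 0 0 0;0.3 9.3 22.9 0 0 0 0;0.3 9.3 22.9 4 0 0 0;0.3 9.3 22.9 6 0 0 0;0.3 9.3 22.9 7 0 0 0;0.3 9.3 22.9 7.6 0 0 0;0.3 9.3 22.9 7.6 0 0 0;0.3 9.3 22.9 7.6 0 0 0"

```text
time_s: 6.7
eef_pos: [627.2, 67.2, 45.6]
ee_rot: [0.0, 1.0, 0.0, 0.001]
force: [-0.6, 0.4, 0.1]
grip_width: 0.41
grip_force: 30.4
```

```bash
python3 - <<'E'
from fit import *
im=snap("scene");im2=snap("top")
cv2.imwrite("pics/p1.png",np.hstack([cv2.resize(im[150:320,270:500,::-1],(400,296)),cv2.resize(im2[120:290,150:380,::-1],(400,296))]))
dturtles((420,575,250,410,30),18,122)
print(sense()["eef_pos"],sense()["force"])
E
```

```text
turtle [572.02 388.29  -1.52] cost 0.78 1 areas [56]
turtle [5.4979e+02 2.5350e+02 6.0000e-02] cost 0.76 2 areas [64, 131]
turtle [493.73 378.18  -2.9 ] cost 0.18 2 areas [183, 315]
turtle [465.96 292.58   1.49] cost 0.25 2 areas [166, 290]
[627.05855667  66.68492189  44.9564653 ] [-0.13950614 -0.03912791 -0.1539946 ]
```

View pics/p1.png

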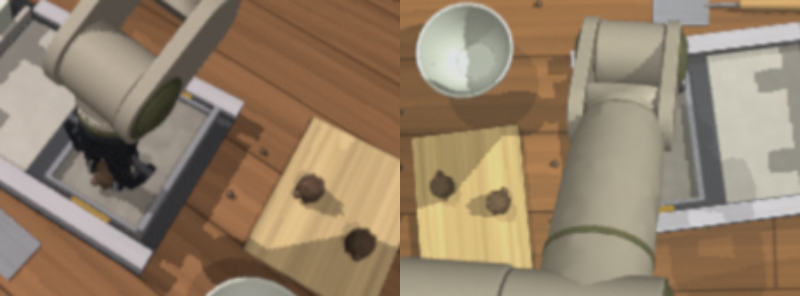

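step_arm --commands "0.3 0 0 0.1 0 0 0;0.3 0 0 0.1 0 0 0;0.65 0 0 0.1 0 0 0;0.65 0 0 0.1 0 0 0;0.65 0 0 0.1 0 0 0;0.65 0 0 0 0 0 0;0.65 0 0 -3 0 0 0;0.65 0 0 -8 0 0 0;0.65 0 0 -8 0 0 0;0.7 -13.4 -30.9 -8 0 0 0;0.7 -13.4 -30.9 -8 0 0 0;0.7 -13.4 -30.9 -8 0 0 0;0.7 -13.4 -30.9 -8 0 0 0;0.7 -13.4 -30.9 -8 0 0 0;0.7 -13.4 -30.9 -8 0 0 0;0.7 -13.4 -30.9 -8 0 0 0;0.7 -13.4 -30.9 -8 0 0 0;0.7 -13.4 -30.9 -8 0 0 0;0.7 -13.4 -30.9 -8 0 0 0;0.7 -13.4 -30.9 -8 0 0 0"

```text
time_s: 8.57
eef_pos: [493.1, 375.1, 124.3]
ee_rot: [0.0, 1.0, 0.0, 0.0]
force: [0.8, -0.2, -0.5]
grip_width: 0.705
grip_force: 0.0
```

```bash
python3 - <<'E'
from fit import *
print(sense()["eef_pos"])
dturtles((495,640,20,110,40),24,90)
im=snap("scene");cv2.imwrite("pics/p2.png",cv2.resize(im[150:350,230:520,::-1],(725,500)))
dturtles((420,575,250,410,30),18,122)
E
```

```text
[493.0889368  375.10173985 124.34446557]
turtle [ 5.4991e+02  2.5425e+02 -6.0000e-02] cost 0.77 2 areas [59, 129]
turtle [ 4.9603e+02  3.7861e+02 -2.4000e-01] cost 0.3 2 areas [340, 274]
turtle [465.55 292.28   1.52] cost 0.25 2 areas [168, 284]
```

View pics/p2.png

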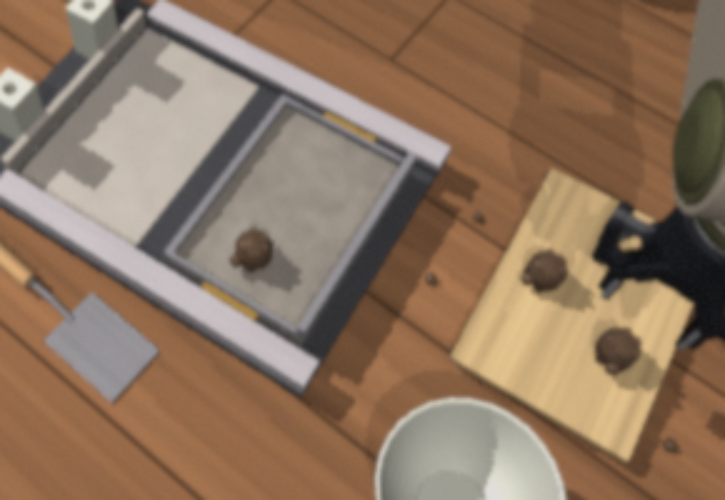

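step_arm --commands "0.7 0 0 4 0 0 0;0.7 0 0 7 0 0 0;0.7 0 0 8.7 0 0 0;0.7 0 0 8.7 0 0 0;0.7 0 0 8.7 0 0 0;0.3 0 0 8.7 0 0 0;0.3 0 0 8.7 0 0 0;0.3 0 0 8.7 0 0 0;0.3 0 0 8.7 0 0 0;0.3 0 0 8.7 0 0 0;0.3 0 0 8.7 0 0 0;0.3 0 0 8.7 0 0 0;0.3 0 0 8.7 0 0 0;0.3 0 0 6 0 0 0;0.3 0 0 0 0 0 0;0.3 0 0 0 0 0 0;0.3 0 0 0 0 0 0"

```text
time_s: 10.23
eef_pos: [494.8, 376.5, 130.1]
ee_rot: [-0.002, 1.0, 0.0, 0.004]
force: [0.6, -0.1, -0.1]
grip_width: 0.404
grip_force: 30.3
```

step_arm --commands "0.3 7.1 31.5 0 0 0 0;0.3 7.1 31.5 0 0 0 0;0.3 7.1 31.5 0 0 0 0;0.3 7.1 31.5 0 0 0 0;0.3 7.1 31.5 0 0 0 0;0.3 7.1 31.5 0 0 0 0;0.3 7.1 31.5 0 0 0 0;0.3 7.1 31.5 0 0 0 0;0.3 7.1 31.5 0 0 0 0;0.3 7.1 31.5 0 0 0 0;0.3 7.1 31.5 4 0 0 0;0.3 7.1 31.5 6.5 0 0 0;0.3 7.1 31.5 7.5 0 0 0;0.3 7.1 31.5 8.1 0 0 0;0.3 7.1 31.5 8.1 0 0 0;0.3 7.1 31.5 8.1 0 0 0;0.3 7.1 31.5 8.1 0 0 0"

```text
time_s: 11.65
eef_pos: [564.0, 61.1, 44.0]
ee_rot: [0.0, 1.0, 0.0, 0.001]
force: [0.4, 1.1, -0.4]
grip_width: 0.411
grip_force: 32.3
```

step_arm --commands "0.65 0 0 0 0 0 0;0.65 0 0 0 0 0 0;0.65 0 0 0 0 0 0;0.65 0 0 0 0 0 0;0.65 0 0 -3 0 0 0;0.65 0 0 -8 0 0 0;0.65 0 0 -8 0 0 0;0.7 -9.9 -22.9 -8 0 0 0.3;0.7 -9.9 -22.9 -8 0 0 0.3;0.7 -9.9 -22.9 -8 0 0 0.3;0.7 -9.9 -22.9 -8 0 0 0.3;0.7 -9.9 -22.9 -8 0 0 0.3;0.7 -9.9 -22.9 -8 0 0 0.3;0.7 -9.9 -22.9 -8 0 0 0.3;0.7 -9.9 -22.9 -8 0 0 0.3;0.7 -9.9 -22.9 -8 0 0 0.3"

```text
time_s: 12.98
eef_pos: [465.1, 289.2, 123.4]
ee_rot: [0.0, 0.989, -0.149, 0.0]
force: [-0.9, 0.3, -0.7]
grip_width: 0.7
grip_force: 0.0
```

```bash
python3 - <<'E'
from fit import *
print(sense()["eef_pos"])
im=snap("scene");cv2.imwrite("pics/p3.png",cv2.resize(im[150:350,230:520,::-1],(725,500)))
dturtles((420,575,250,410,30),18,122)
E
```

```text
[465.06192656 289.21139396 123.39335288]
turtle [469.07 292.52   1.58] cost 0.51 2 areas [509, 300]
turtle [ 5.5016e+02  2.5419e+02 -7.0000e-02] cost 0.76 2 areas [56, 146]
turtle [ 4.6318e+02  3.7126e+02 -4.6000e-01] cost 0.36 1 areas [342]
```

View pics/p3.png

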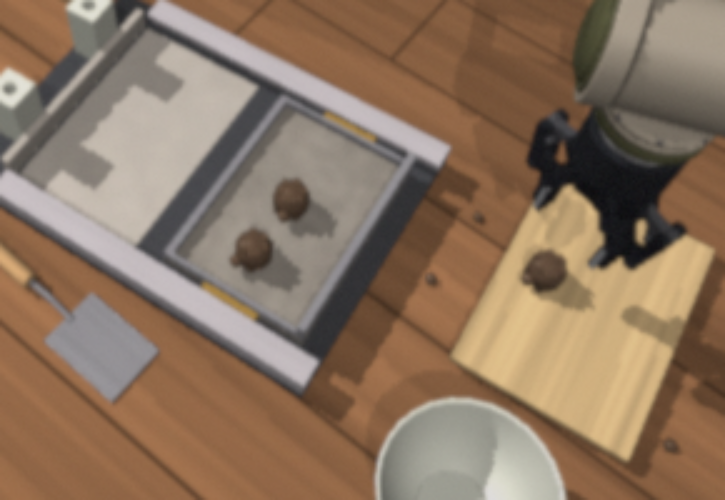

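step_arm --commands "0.7 0 0 4 0 0 0;0.7 0 0 7 0 0 0;0.7 0 0 8.6 0 0 0;0.7 0 0 8.6 0 0 0;0.7 0 0 8.6 0 0 0;0.3 0 0 8.6 0 0 0;0.3 0 0 8.6 0 0 0;0.3 0 0 8.6 0 0 0;0.3 0 0 8.6 0 0 0;0.3 0 0 8.6 0 0 0;0.3 0 0 8.6 0 0 0;0.3 0 0 8.6 0 0 0;0.3 0 0 8.6 0 0 0;0.3 0 0 6 0 0 0;0.3 0 0 0 0 0 0;0.3 0 0 0 0 0 0;0.3 0 0 0 0 0 0"

```text
time_s: 14.55
eef_pos: [466.9, 290.3, 128.5]
ee_rot: [-0.002, 0.989, -0.149, 0.004]
force: [0.1, 0.2, -1.0]
grip_width: 0.409
grip_force: 30.3
```

step_arm --commands "0.3 10.5 21.4 0 0 0 -0.3;0.3 10.5 21.4 0 0 0 -0.3;0.3 10.5 21.4 0 0 0 -0.3;0.3 10.5 21.4 0 0 0 -0.3;0.3 10.5 21.4 0 0 0 -0.3;0.3 10.5 21.4 0 0 0 -0.3;0.3 10.5 21.4 0 0 0 -0.3;0.3 10.5 21.4 0 0 0 -0.3;0.3 10.5 21.4 4 0 0 -0.3;0.3 10.5 21.4 6.5 0 0 -0.3;0.3 10.5 21.4 7.5 0 0 -0.3;0.3 10.5 21.4 8.0 0 0 -0.3;0.3 10.5 21.4 8.0 0 0 -0.3;0.3 10.5 21.4 8.0 0 0 -0.3;0.3 10.5 21.4 8.0 0 0 -0.3"

```text
time_s: 15.8
eef_pos: [502.1, 54.7, 43.9]
ee_rot: [0.0, 1.0, 0.0, 0.0]
force: [0.2, 0.2, -1.4]
grip_width: 0.407
grip_force: 32.4
```

step_arm --commands "0.65 0 0 0 0 0 0;0.65 0 0 0 0 0 0;0.65 0 0 0 0 0 0;0.65 0 0 0 0 0 0;0.65 0 0 -3 0 0 0;0.65 0 0 -8 0 0 0;0.65 0 0 -8 0 0 0;0 4.9 -13 -8 0 0 -1.679;0 4.9 -13 -8 0 0 -1.679;0 4.9 -13 -8 0 0 -1.679;0 4.9 -13 -8 0 0 -1.679;0 4.9 -13 -8 0 0 -1.679;0 4.9 -13 -8 0 0 -1.679;0 4.9 -13 -8 0 0 -1.679;0 4.9 -13 -8 0 0 -1.679;0 4.9 -13 -8 0 0 -1.679;0 4.9 -13 -8 0 0 -1.679;0 4.9 -13 -8 0 0 -1.679;0 4.9 -13 -8 0 0 -1.679;0 4.9 -13 -8 0 0 -1.679"

```text
time_s: 17.47
eef_pos: [550.9, 183.9, 123.2]
ee_rot: [-0.0, 0.686, 0.728, -0.0]
force: [-0.3, 0.2, -0.1]
grip_width: 0.002
grip_force: 0.0
```

step_arm --commands "0 0 0 0 0 0 0;0 0 0 0 0 0 0;0 0 0 0 0 0 0;0 0 0 0 0 0 0"

```text
time_s: 17.8
eef_pos: [550.9, 183.9, 123.3]
ee_rot: [-0.0, 0.689, 0.725, -0.0]
force: [-0.6, -0.3, 0.5]
grip_width: 0.005
grip_force: 0.0
```

```bash
python3 - <<'E'
from fit import *
s=sense();print(s["eef_pos"],s["ee_rot"],s["grip_width"])
im=snap("scene");cv2.imwrite("pics/p4.png",cv2.resize(im[150:350,230:520,::-1],(725,500)))
snap("top")
for c in("top","scene"):
    for d in spot_point(c,"tail")[:2]: print(c,round(d["score"],2),np.round(px2w(c,d["xy"],32)))
E
```

```text
[550.87568627 183.94596099 123.31376027] [-1.58594411e-05  6.88689514e-01  7.25056379e-01 -6.28107877e-06] 0.005266267300120946
top 0.98 [558. 143.  32.]
top 0.43 [494.  55.  32.]
scene 0.91 [557. 136.  32.]
scene 0.6 [581.  71.  32.]
```

View pics/p4.png

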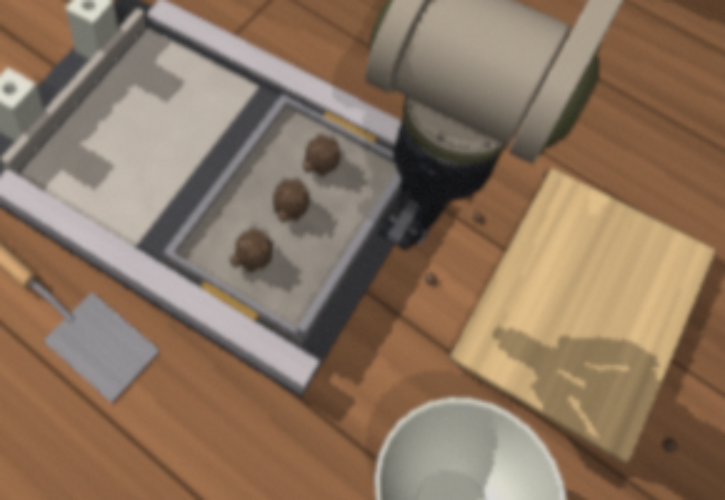

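step_arm --commands "0 0 0.15 3 0 0 -0.055;0 0 0.15 6 0 0 -0.055;0 0 0.15 8.1 0 0 -0.055;0 0 0.15 8.1 0 0 -0.055;0 0 0.15 8.1 0 0 -0.055"

```text
time_s: 18.42
eef_pos: [552.2, 184.0, 42.2]
ee_rot: [-0.0, 0.668, 0.744, -0.0]
force: [0.7, -0.4, 1.2]
grip_width: 0.003
grip_force: 0.0
```

step_arm --commands "0 -1 0 0 0 0 0;0 -2 0 0 0 0 0;0 -2.8 0 0 0 0 0;0 -3.2 0 0 0 0 0;0 -3.6 0 0 0 0 0;0 -4.0 0 0 0 0 0;0 -4.4 0 0 0 0 0;0 -4.8 0 0 0 0 0;0 -5.2 0 0 0 0 0"

```text
time_s: 19.17
eef_pos: [558.7, 132.7, 43.7]
ee_rot: [0.0, 0.668, 0.744, 0.001]
force: [-1.3, 7.4, 5.5]
grip_width: -0.001
grip_force: 3.7
```

step_arm --commands "0 -0.6 0 0 0 0 0;0 -1.2 0 0 0 0 0;0 -1.8 0 0 0 0 0;0 -2.4 0 0 0 0 0;0 -3.0 0 0 0 0 0;0 -3.6 0 0 0 0 0;0 -4.2 0 0 0 0 0;0 -4.8 0 0 0 0 0;0 -5.4 0 0 0 0 0;0 -6 0 0 0 0 0"

```text
time_s: 20.0
eef_pos: [565.1, 73.0, 43.7]
ee_rot: [0.0, 0.668, 0.744, 0.001]
force: [-1.8, 8.0, 5.8]
grip_width: -0.001
grip_force: 3.9
```

```bash
python3 - <<'E'
from fit import *
s=sense();print(s["eef_pos"],s["force"],s["wrist_torque"])
im=snap("scene");cv2.imwrite("pics/p5.png",cv2.resize(im[130:330,180:470,::-1],(725,500)))
E
```

```text
[565.10916614  73.0341014   43.66936817] [-1.84445864  7.9824178   5.77173947] [1.12556138 0.1378064  0.0263347 ]
```

View pics/p5.png

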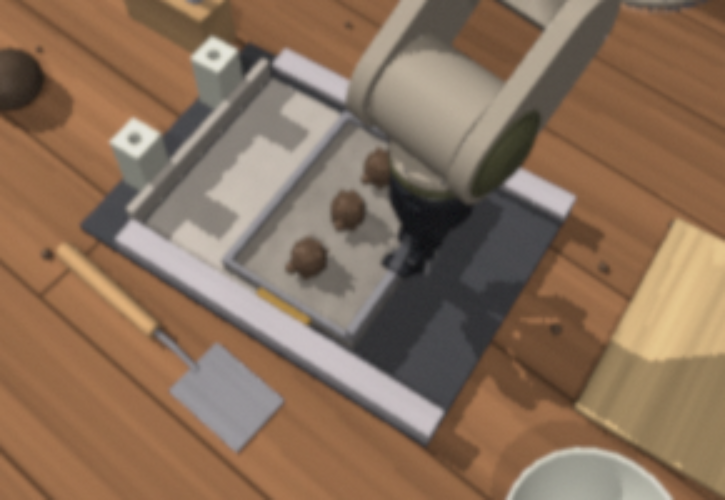

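step_arm --commands "0 -0.6 0 0 0 0 0;0 -1.2 0 0 0 0 0;0 -1.8 0 0 0 0 0;0 -2.4 0 0 0 0 0;0 -3.0 0 0 0 0 0;0 -3.6 0 0 0 0 0;0 -4.2 0 0 0 0 0;0 -4.8 0 0 0 0 0;0 -5.4 0 0 0 0 0;0 -6 0 0 0 0 0;0 -6.6 0 0 0 0 0;0 -7.2 0 0 0 0 0;0 -7.8 0 0 0 0 0;0 -8.2 0 0 0 0 0;0 -8.5 0 0 0 0 0"

```text
time_s: 21.3
eef_pos: [574.3, -11.4, 43.4]
ee_rot: [0.0, 0.668, 0.744, 0.001]
force: [0.4, 9.0, 6.0]
grip_width: 0.004
grip_force: 4.5
```

step_arm --commands "0 -0.3 0 0 0 0 0;0 -0.6 0 0 0 0 0;0 -0.8 0 0 0 0 0;0 -1.0 0 0 0 0 0;0 -1.2 0 0 0 0 0"

```text
time_s: 21.72
eef_pos: [575.5, -23.0, 43.4]
ee_rot: [0.0, 0.668, 0.744, 0.001]
force: [-0.2, 9.4, 7.5]
grip_width: 0.004
grip_force: 4.5
```

step_arm --commands "0 -0.2 0 0 0 0 0;0 -0.4 0 0 0 0 0;0 -0.6 0 0 0 0 0;0 -0.8 0 0 0 0 0"

```text
time_s: 22.05
eef_pos: [576.1, -30.0, 43.5]
ee_rot: [-0.001, 0.668, 0.744, 0.001]
force: [-0.3, 23.0, 11.1]
grip_width: 0.001
grip_force: 11.8
```

step_arm --commands "0 -0.1 0 0 0 0 0;0 -0.2 0 0 0 0 0;0 -0.3 0 0 0 0 0"

```text
time_s: 22.3
eef_pos: [576.1, -30.2, 43.5]
ee_rot: [-0.003, 0.668, 0.744, 0.003]
force: [-1.5, 35.7, 13.0]
grip_width: 0.0
grip_force: 17.3
```

step_arm --commands "0 -0.1 0 0 0 0 0;0 -0.2 0 0 0 0 0;0 -0.3 0 0 0 0 0"

```text
time_s: 22.55
eef_pos: [576.0, -30.4, 43.5]
ee_rot: [-0.004, 0.668, 0.744, 0.004]
force: [-3.1, 50.0, 16.7]
grip_width: 0.002
grip_force: 25.1
```

step_arm --commands "0 1 0 0 0 0 0;0 2.5 0 0 0 0 0;0 5 0 0 0 0 0;0 5 0 -4 0 0 0;0 5 0 -8 0 0 0;0.45 5 0 -12 0 0 0;0.45 5 0 -16 0 0 0;0.45 5 0 -16 0 0 0;0.45 5 0 -16 0 0 0"

```text
time_s: 23.3
eef_pos: [571.9, 11.5, 204.7]
ee_rot: [0.002, 0.668, 0.744, 0.001]
force: [-0.5, -0.0, -1.0]
grip_width: 0.45
grip_force: 0.0
```

```bash
python3 - <<'E'
from fit import *
s=sense();print(s["eef_pos"],s["ee_rot"],delta([479,-319.5,200]))
E
```

```text
[571.86707079  11.52968454 204.74423166] [0.0022217  0.66766768 0.74445525 0.00114581] [-31.89994425 -12.82365132   0.47122177]
```

step_arm --commands "0.45 -31.9 -12.8 0.4 0 0 0;0.45 -31.9 -12.8 0.4 0 0 0;0.45 -31.9 -12.8 0.4 0 0 0;0.45 -31.9 -12.8 0.4 0 0 0;0.45 -31.9 -12.8 0.4 0 0 0;0.45 -31.9 -12.8 0.4 0 0 0;0.45 -31.9 -12.8 0.4 0 0 0;0.45 -31.9 -12.8 0.4 0 0 0;0.45 -31.9 -12.8 0.4 0 0 0;0.45 -31.9 -12.8 0.4 0 0 0;0.45 -31.9 -12.8 0.4 0 0 0"

```text
time_s: 24.22
eef_pos: [478.2, -318.6, 197.2]
ee_rot: [-0.001, 0.668, 0.744, 0.0]
force: [0.3, 0.1, 0.5]
grip_width: 0.449
grip_force: 0.0
```

```bash
python3 - <<'E'
from fit import *
s=sense();print(s["eef_pos"],s["ee_rot"],s["joints"])
im=snap("scene");im2=snap("top")
cv2.imwrite("pics/p6.png",np.hstack([cv2.resize(im[90:290,170:400,::-1],(400,348)),cv2.resize(im2[110:270,240:424,::-1],(400,348))]))
E
```

```text
[ 478.21113934 -318.64597083  197.19346054] [-1.14634912e-03  6.67955309e-01  7.44200490e-01  1.48821122e-04] [-7.91628466e-01  4.64377252e-01  1.41594493e+00  1.67057054e-04
  1.26357693e+00 -8.99558516e-01]
```

View pics/p6.png

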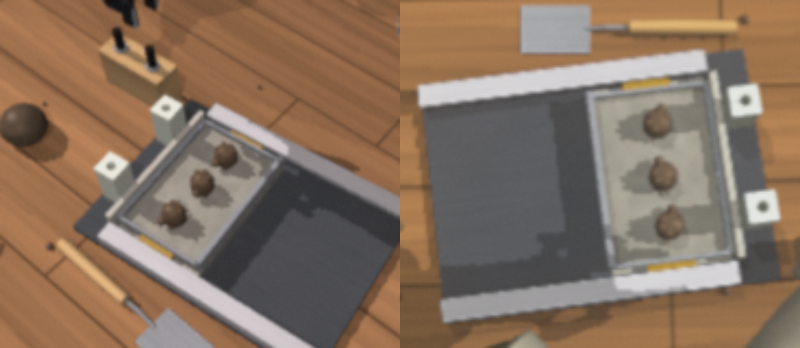

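step_arm --commands "0.45 0 0 3 0 0 0;0.45 0 0 6 0 0 0;0.45 0 0 8 0 0 0;0.45 0 0 9.6 0 0 0;0.45 0 0 9.6 0 0 0;0.45 0 0 9.6 0 0 0;0 0 0 9.6 0 0 0;0 0 0 9.6 0 0 0;0 0 0 9.6 0 0 0;0 0 0 9.6 0 0 0;0 0 0 9.6 0 0 0;0 0 0 9.6 0 0 0;0 0 0 9.6 0 0 0" --newtons 60

```text
time_s: 25.4
eef_pos: [479.4, -319.1, 103.9]
ee_rot: [0.001, 0.668, 0.745, 0.0]
force: [-0.4, 2.7, 7.2]
grip_width: 0.166
grip_force: 58.4
```

step_arm --commands "0 0 0 -2 0 0 0;0 0 0 -5 0 0 0;0 0 0 -9 0 0 0;0 0 0 -10 0 0 0;0 0 0 -10 0 0 0;0 0 0 -10 0 0 0"

```text
time_s: 25.9
eef_pos: [478.6, -318.9, 202.5]
ee_rot: [0.0, 0.668, 0.745, -0.0]
force: [-0.4, 0.2, -0.9]
grip_width: 0.164
grip_force: 58.5
```

```bash
python3 - <<'E'
from fit import *
s=sense();p=s["eef_pos"];print(p,s["ee_rot"],s["force"],s["grip_width"],delta([532.5,-235,p[2]]))
E
```

```text
[ 478.60947982 -318.91391091  202.47658936] [ 3.77814204e-04  6.67551469e-01  7.44563559e-01 -3.53229354e-05] [-0.38306779  0.24995579 -0.88847103] 0.16354634799141943 [ 7.75556321e+00  6.26965404e+00 -1.89637631e-03]
```

step_arm --commands "0 2 1.6 0 0 0 0;0 5 4 0 0 0 0;0 7.75 6.25 0 0 0 0;0 7.75 6.25 0 0 0 0;0 7.75 6.25 0 0 0 0;0 7.75 6.25 0 0 0 0;0 7.75 6.25 0 0 0 0"

```text
time_s: 26.48
eef_pos: [531.7, -235.9, 201.5]
ee_rot: [-0.001, 0.668, 0.744, -0.0]
force: [-0.4, -0.3, -0.0]
grip_width: 0.167
grip_force: 58.6
```

```bash
python3 - <<'E'
from fit import *
s=sense();p=s["eef_pos"];print(p,s["force"])
im=snap("scene");im2=snap("top")
cv2.imwrite("pics/p7.png",np.hstack([cv2.resize(im[85:215,215:315,::-1],(400,520),interpolation=cv2.INTER_CUBIC),cv2.resize(im2[135:265,360:460,::-1],(400,520),interpolation=cv2.INTER_CUBIC)]))
tip=[p[0],p[1],p[2]-99];print("pred px",w2px("scene",tip),w2px("scene",[532.5,-235,87]),w2px("scene",[661.5,-220.5,87]))
E
```

```text
[ 531.70370431 -235.85390495  201.52683747] [-0.41832274 -0.30716907 -0.01100755]
pred px [264.6160176  146.60412084] [265.37723944 150.81876426] [233.76360599 184.21861423]
```

View pics/p7.png

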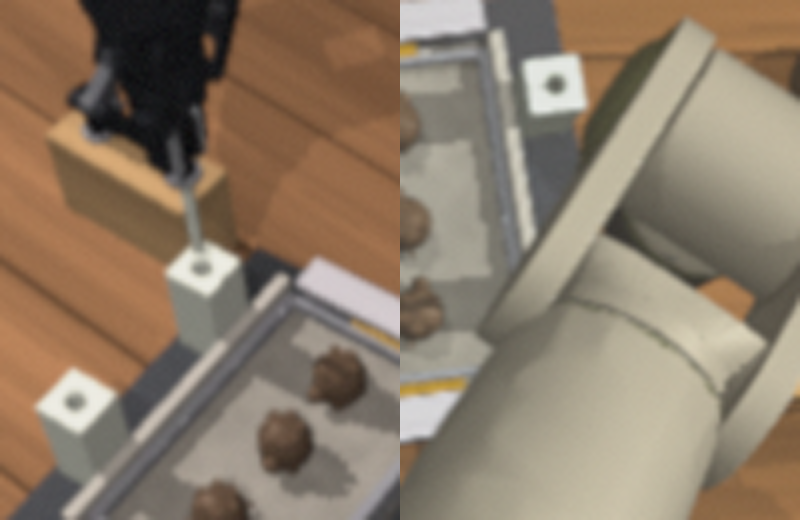

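step_arm --commands "0 0.06 0.1 0 0 0 0;0 0.06 0.1 0.8 0 0 0;0 0.06 0.1 1.4 0 0 0;0 0.06 0.1 1.8 0 0 0;0 0.06 0.1 2.2 0 0 0;0 0.06 0.1 2.6 0 0 0;0 0.06 0.1 2.6 0 0 0"

```text
time_s: 27.17
eef_pos: [533.0, -234.2, 175.4]
ee_rot: [-0.001, 0.668, 0.745, -0.0]
force: [-0.5, 0.9, -0.6]
grip_width: 0.167
grip_force: 58.6
```

step_arm --commands "0 0 0 0.6 0 0 0;0 0 0 1.2 0 0 0;0 0 0 1.8 0 0 0;0 0 0 2.4 0 0 0;0 0 0 3.0 0 0 0;0 0 0 3.6 0 0 0"

```text
time_s: 27.67
eef_pos: [533.2, -234.4, 139.6]
ee_rot: [-0.0, 0.668, 0.745, -0.0]
force: [0.6, -0.7, 0.4]
grip_width: 0.171
grip_force: 58.6
```

step_arm --commands "0 0 0 0.3 0 0 0;0 0 0 0.6 0 0 0;0 0 0 0.9 0 0 0;0 0 0 1.2 0 0 0;0 0 0 1.5 0 0 0;0 0 0 1.8 0 0 0;0 0 0 2.1 0 0 0;0 0 0 2.3 0 0 0"

```text
time_s: 28.33
eef_pos: [533.3, -234.4, 117.0]
ee_rot: [-0.0, 0.668, 0.745, 0.0]
force: [-1.0, 0.3, 1.9]
grip_width: 0.166
grip_force: 58.8
```

step_arm --commands "0 0 0 0.1 0 0 0;0 0 0 0.2 0 0 0;0 0 0 0.3 0 0 0;0 0 0 0.4 0 0 0"

```text
time_s: 28.67
eef_pos: [533.4, -234.5, 115.8]
ee_rot: [0.001, 0.667, 0.745, -0.0]
force: [-12.2, 7.3, 30.1]
grip_width: 0.169
grip_force: 61.5
```

step_arm --commands "0 0 0 -0.3 0 0 0;0.45 0 0 -0.3 0 0 0;0.45 0 0 -0.3 0 0 0;0.45 0 0 -0.3 0 0 0;0.45 0 0 -0.3 0 0 0;0.45 0 0 -3 0 0 0;0.45 0 0 -6 0 0 0;0.45 0 0 -8.5 0 0 0;0.45 -14.7 -6.7 -8.5 0 0 0;0.45 -14.7 -6.7 -8.5 0 0 0;0.45 -14.7 -6.7 -8.5 0 0 0;0.45 -14.7 -6.7 -8.5 0 0 0;0.45 -14.7 -6.7 -8.5 0 0 0;0.45 -14.7 -6.7 -8.5 0 0 0;0.45 -14.7 -6.7 -8.5 0 0 0"

```text
time_s: 29.92
eef_pos: [482.8, -387.3, 198.0]
ee_rot: [-0.0, 0.668, 0.745, 0.0]
force: [-0.4, -1.2, -0.1]
grip_width: 0.452
grip_force: 0.0
```

```bash
python3 - <<'E'
from fit import *
s=sense();p=s["eef_pos"];print(p,s["ee_rot"],delta([483,-388,103]))
im=snap("scene");im2=snap("top")
cv2.imwrite("pics/p8.png",np.hstack([cv2.resize(im[85:215,215:315,::-1],(400,520),interpolation=cv2.INTER_CUBIC),cv2.resize(im2[120:250,340:440,::-1],(400,520),interpolation=cv2.INTER_CUBIC)]))
E
```

```text
[ 482.79131379 -387.33505648  197.97282588] [-3.64925005e-04  6.67541693e-01  7.44572301e-01  2.08443789e-04] [-0.07617384  0.01519094  9.49722066]
```

View pics/p8.png

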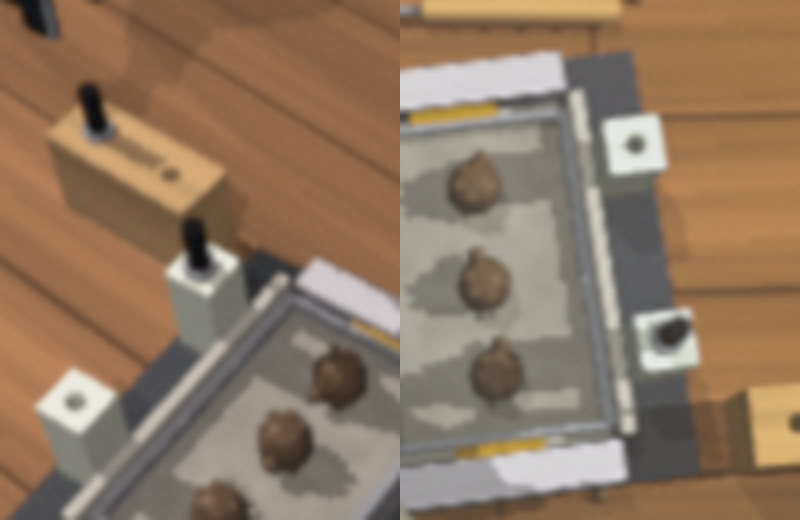

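step_arm --commands "0.45 -0.05 0 3 0 0 0;0.45 -0.05 0 6 0 0 0;0.45 -0.05 0 8 0 0 0;0.45 -0.05 0 9.4 0 0 0;0.45 -0.05 0 9.4 0 0 0;0.45 -0.05 0 9.4 0 0 0;0 -0.05 0 9.4 0 0 0;0 -0.05 0 9.4 0 0 0;0 -0.05 0 9.4 0 0 0;0 -0.05 0 9.4 0 0 0;0 -0.05 0 9.4 0 0 0;0 -0.05 0 9.4 0 0 0;0 -0.05 0 9.4 0 0 0" --newtons 60

```text
time_s: 31.1
eef_pos: [483.4, -388.6, 105.9]
ee_rot: [0.001, 0.668, 0.745, 0.0]
force: [0.5, 1.6, 8.7]
grip_width: 0.165
grip_force: 58.4
```

step_arm --commands "0 0 0 -2 0 0 0;0 0 0 -5 0 0 0;0 0 0 -9 0 0 0;0 0 0 -10 0 0 0;0 0 0 -10 0 0 0;0 0 0 -10 0 0 0"

```text
time_s: 31.6
eef_pos: [482.7, -388.3, 204.3]
ee_rot: [0.0, 0.668, 0.745, -0.0]
force: [-0.4, 0.9, -0.5]
grip_width: 0.167
grip_force: 58.5
```

```bash
python3 - <<'E'
from fit import *
s=sense();p=s["eef_pos"];print(p,s["ee_rot"],s["force"],s["grip_width"],delta([662.3,-220,p[2]]))
E
```

```text
[ 482.65190946 -388.26977596  204.34945769] [ 2.23820008e-04  6.67545941e-01  7.44568575e-01 -6.21580352e-05] [-0.37519049  0.94736445 -0.5390488 ] 0.1673917058765108 [ 1.47732127e+01  1.96884159e+01 -2.08897079e-03]
```

step_arm --commands "0 14.8 19.7 0 0 0 0;0 14.8 19.7 0 0 0 0;0 14.8 19.7 0 0 0 0;0 14.8 19.7 0 0 0 0;0 14.8 19.7 0 0 0 0;0 14.8 19.7 0 0 0 0;0 14.8 19.7 0 0 0 0;0 14.8 19.7 0 0 0 0;0 14.8 19.7 0 0 0 0;0 14.8 19.7 0 0 0 0;0 14.8 19.7 0 0 0 0"

```text
time_s: 32.52
eef_pos: [661.7, -220.9, 204.1]
ee_rot: [-0.0, 0.668, 0.744, -0.0]
force: [-0.1, 0.4, 0.3]
grip_width: 0.166
grip_force: 58.7
```

```bash
python3 - <<'E'
from fit import *
s=sense();p=s["eef_pos"];print(p,s["force"])
im=snap("scene")
cv2.imwrite("pics/p9.png",cv2.resize(im[110:240,185:305,::-1],(553,599),interpolation=cv2.INTER_CUBIC))
E
```

```text
[ 661.69899339 -220.92816358  204.09011128] [-0.11017932  0.35350882  0.25525978]
```

View pics/p9.png

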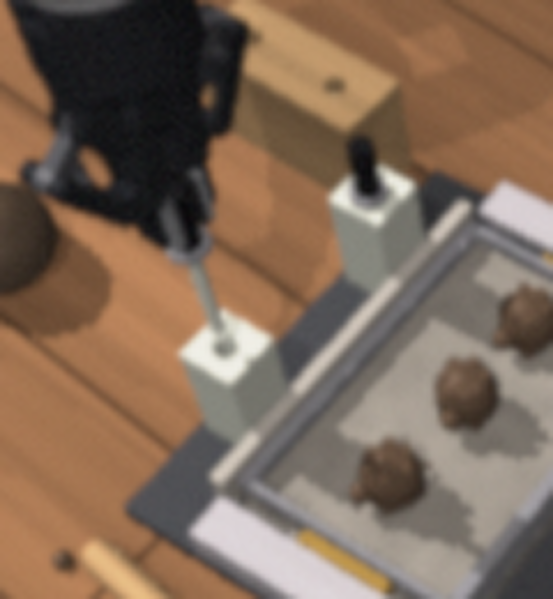

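step_arm --commands "0 0.05 0.05 0 0 0 0;0 0.05 0.05 0.8 0 0 0;0 0.05 0.05 1.4 0 0 0;0 0.05 0.05 1.8 0 0 0;0 0.05 0.05 2.2 0 0 0;0 0.05 0.05 2.6 0 0 0;0 0.05 0.05 2.6 0 0 0"

```text
time_s: 33.15
eef_pos: [662.6, -219.1, 177.2]
ee_rot: [-0.001, 0.668, 0.745, -0.0]
force: [-0.1, 0.0, -0.1]
grip_width: 0.165
grip_force: 58.7
```

step_arm --commands "0 0 0 0.5 0 0 0;0 0 0 1 0 0 0;0 0 0 1.5 0 0 0"

```text
time_s: 33.4
eef_pos: [662.9, -219.2, 162.9]
ee_rot: [0.0, 0.668, 0.745, 0.0]
force: [-0.2, -0.2, -0.5]
grip_width: 0.168
grip_force: 58.7
```

Final TCP height should be about 118.

step_arm --commands "0 0 0 0.6 0 0 0;0 0 0 1.2 0 0 0;0 0 0 1.8 0 0 0;0 0 0 2.2 0 0 0;0 0 0 2.5 0 0 0;0 0 0 2.8 0 0 0;0 0 0 3.1 0 0 0;0 0 0 3.4 0 0 0;0 0 0 3.7 0 0 0;0 0 0 4.0 0 0 0;0 0 0 4.3 0 0 0"

```text
time_s: 34.32
eef_pos: [663.0, -219.3, 120.3]
ee_rot: [0.0, 0.668, 0.745, 0.0]
force: [-1.1, 0.9, 2.7]
grip_width: 0.167
grip_force: 59.1
```

step_arm --commands "0 0 0 0.1 0 0 0;0 0 0 0.2 0 0 0;0 0 0 0.3 0 0 0;0 0 0 0.4 0 0 0;0 0 0 0.5 0 0 0"

```text
time_s: 34.73
eef_pos: [663.1, -219.3, 117.9]
ee_rot: [0.001, 0.667, 0.745, 0.0]
force: [-9.1, 4.2, 22.4]
grip_width: 0.161
grip_force: 61.2
```

step_arm --commands "0 0 0 0.1 0 0 0;0 0 0 -0.2 0 0 0;0.45 0 0 -0.2 0 0 0;0.45 0 0 -0.2 0 0 0;0.45 0 0 -0.2 0 0 0;0.45 0 0 -0.2 0 0 0;0.45 0 0 -3 0 0 0;0.45 0 0 -6 0 0 0;0.45 0 0 -9 0 0 0;0.45 -12 -16 -10 0 0 0;0.45 -12 -16 -10 0 0 0;0.45 -12 -16 -10 0 0 0;0.45 -12 -16 -10 0 0 0;0.45 -12 -16 -10 0 0 0;0.45 -12 -16 -10 0 0 0;0.45 -12 -16 -10 0 0 0;0.45 -12 -16 -10 0 0 0"

```text
time_s: 36.15
eef_pos: [517.2, -355.6, 215.2]
ee_rot: [-0.0, 0.668, 0.745, 0.0]
force: [0.3, 0.1, 0.3]
grip_width: 0.452
grip_force: 0.0
```

```bash
python3 - <<'E'
from fit import *
im=snap("scene");im2=snap("top")
cv2.imwrite("pics/p10.png",np.hstack([cv2.resize(im[110:280,185:355,::-1],(400,400),interpolation=cv2.INTER_CUBIC),cv2.resize(im2[110:270,270:430,::-1],(400,400),interpolation=cv2.INTER_CUBIC)]))
E
```

```text
(no output)
```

View pics/p10.png

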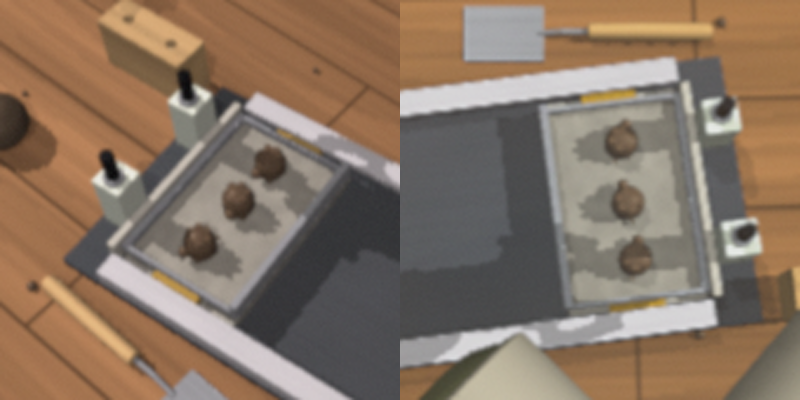

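```bash
python3 -c "
from rig import *
print(finish_job())"
```

```text
the job is handed in; nothing more can be done
None
```

The job is handed in at about 36 s: all three turtles found on the board stand on the carriage, it is home and square against the stop, and both probes are pressed down until their collars sit on the socket rims. The hand-in call returned no verdict.

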